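Release a tub from the cold-store dispenser

TASK

Release the yellow tub that waits in the blue dispenser: press the orange lever all the way down with your fingertips so that its linked lid lifts, and keep it down until the tub has rolled out and come to rest in the catch tray. Then ease the lever back up gently, over two seconds or more, so that the lid comes down without slamming, and finish clear with the lid shut. Grip nothing, work only the lever, and leave the lid, the tub and the bottle, jar and box standing around untouched.

Things in the scene. Friction and masses are not known exactly. Their poses are not given: they have to be found in the camera images.
- dispenser: Blue dispenser fixed to the steel counter, 350 mm long (x), 108 mm wide (y), walls up to 188 mm. Origin: on the counter below its middle part; its x axis points down the chute, from the lever (at -x, on the robot's side) to the catch tray (at +x); y is left, z up. The steel chute floor falls 11 degrees towards +x, and at dispenser x = 85 mm it is 50 mm high. The lid closes it there; beyond lies the open catch tray, to its end wall at x = 247 mm. The inside is 90 mm wide.
- lever_pad (a point): Middle of the upper face of the lever's orange paddle, 60 mm (x) by 84 mm (y) by 10 mm thick. With the lever at rest it lies at dispenser x = -228, y = 0, z = 220 mm, the paddle rising 14 degrees towards the robot. Pressed fully it comes straight down by 89 mm (it bulges only 6 mm towards -x on the way), the paddle then falling 14 degrees towards the robot. Below it the space is free.
- lever_hinge (a joint): Angle of the lever (rad): 0 at rest (up), 0.5 pressed fully down to its stop. It turns about a level shaft along y at dispenser x = -55, z = 171 mm, 180 mm from the paddle's middle. The spring pushes it back up: about 2 to 4 N at the paddle in the first half of the press, while the tub leans on the lid, and 6 to 8 N after that, down to the stop, which is hard; let go, it flies up and the lid slams.
- lid_hinge (a joint): Angle of the lid (rad): 0 shut, 1.1 fully open (lid level). It is linked to the lever and always reads 2.2 times the lever's angle. The lid is shut with the lever at rest.
- lid_plate: The white lid, a plate 84 mm wide and 126 mm long, hung from a shaft along y at dispenser x = 30, z = 170 mm (the origin); shut, it slopes down and outwards to the chute floor.
- lever_arm: The whole lever (steel rocker arms with the orange paddle); origin on its shaft at dispenser x = -55, z = 171 mm.
- tub: Closed yellow tub with a white cap, a cylinder 66 mm in diameter and 78 mm long, lying on its side across the chute; origin at its centre, y along its axis. It waits behind the lid at about dispenser x = 26 mm, z = 96 mm. As the lid rises the tub leans on it and creeps forward; once the lid is past about 0.6 rad it rolls out by itself in about a second and comes to rest against the tray's end wall, with its centre at about x = 213, z = 58 mm.
- sauce_bottle: Bystander: white bottle with a red cap, 52 mm in diameter, 130 mm high; origin at the centre of its underside.
- pickle_jar: Bystander: amber jar with a green cap, 64 mm in diameter, 95 mm high; origin at the centre of its underside.
- food_box: Bystander: white food box with a green cover, 74 by 64 by 53 mm high; origin at the centre of its underside.
Mind the look-alikes: they are no part of the job. Of the things shaped like the tub, the yellow one is meant.

How it is judged:
By the outcome, as a careful person would: the job done as asked, in the order asked, and still so for the second after the job is handed in, with the robot touching nothing.
It also fails if it takes over 35 s, if anything falls off the work surface, if the arm or the gripper's body presses on something with over 40 N, if the wrist force passes 120 N, or if a joint passes its speed limit or range.

ROBOT

A 6-joint arm with a two-finger parallel gripper is mounted at the origin on the work surface. World frame = base frame: x ahead of the robot, y to its left, z up, the work surface at z = 0. Lengths are in m, angles in rad, forces in N, time in s.
With the tool pointing down it reaches from about 0.3 to 1 m from the base axis. Payload 5.1 kg.
Tool frame: the origin (TCP) lies midway between the tips of the shut fingers; the grasp point (between the pads) lies 19 mm behind it; y points along the fingers, z is the direction in which the jaws open and shut, and the axes are right-handed (so a half turn about y gives the same grasp; the last joint's range is limited). The gripper opens to 95 mm and grips with 3 to 60 N. Pads are 20 mm wide; open, the fingers measure 119 mm over their backs; the gripper's body (75 mm by 180 mm) begins 59 mm behind the grasp point.
Start: joints at [1.259, 0.124, 1.65, -0, 1.367, -0.083], TCP at [0.147, 0.633, 0.215] pointing down, gripper open.
Joint ranges: [-2.61, 2.61], [-1.02, 2.33], [0.03, 2.71], [-1.35, 4.49], [0.32, 2.68], [-2.91, 2.91]. Speed limits (rad/s): [2.57, 2.57, 3.14, 3.14, 3.14, 3.14].

INTERFACE

Orientations are given as [roll, pitch, yaw] about the fixed x, y, z axes, in that order (R = Rz(yaw) Ry(pitch) Rx(roll)).
In Python, from plant import manip gives the robot as it stands.
- The arm moves only by the tool carry_out, never from a script. Its argument "commands" is a list of rows, each an object with "xyz": the shift along the tool's x, y, z in m, a list of three; "turn": the turn, a rotation vector about the tool's x, y, z in degrees, a list of three; "grip": the gripper command: -1 is shut, 1 is fully open, values between are in proportion. In form: [{"xyz": [dx, dy, dz], "turn": [rx, ry, rz], "grip": grip}, ...]. A call has 1 to 20 rows; each row is the pose to reach, as a shift and turn from the pose commanded when the call began, along the tool's axes at that moment; what a row does not reach only later rows make up. A row lasts 1/8 s, in which the tool goes at most 62.5 mm and 10.7 degrees, less where a joint would pass 70% of its speed; a pose out of reach is approached as far as the arm can. A call with a gripper value outside its range is refused whole. The fingers move at their own pace and stop on an object; "newtons" is the grip in N (left out, the last holds). Time passes only in rows, so rows that repeat a pose let the fingers close. It gives the time, the measured TCP pose, the force and the opening at its end, in the units of the state.
- manip.sense(): the state, without advancing time (a new reading comes with each control period).
- manip.capture(name): name is "scene" or "top"; returns a dict with "pixels" (384x512x3 uint8, blue, green, red), "depth" (384x512 float32, m along the optical axis (not along the pixel's ray), 0 where there is no reading), "K" (3x3 intrinsics, pixels), "world_to_cam" (4x4, takes a point from world to camera coordinates). Camera axes: x right, y down, z forward; pixel columns grow to the right and rows downward; lengths in m; the calibration is good to about 2 mm. A picture is of the moment at which its call begins.
- manip.job_done(): hands the job in, once; it reports no verdict.
The state is a dict: "t": time; "q": joint angles; "qd": joint speeds; "tau": joint torques, N m; "tcp_pos": TCP position; "eef_rot": TCP orientation; "force": force on the tool from outside, world axes, zero at the start; "wrist_torque": the same for the moment, N m; "width": finger opening in m.
Only numpy, scipy, OpenCV 4.12 (cv2) and the standard library are available. Lean on these libraries where they do the work, as an engineer would, in place of code of your own. Each camera call takes 0.05 s, during which the arm holds its last target.

## Working session

There is one attempt and no reset: what is moved stays moved. The work goes in short steps, Python scripts to look and compute and a tool call to move; the robot and the scene stay as the last step left them, time stands still between calls to the robot, and variables do not carry over. Pictures are saved under pics/ and viewed, and the job is handed in when it is done.

Besides the shell and the picture viewer there is one more tool, called by a JSON object that holds its "op" and its "data", one argument or row to a line. carry_out: Moves the arm, as the interface text tells. Its arguments: {"type":"object","properties":{"commands":{"type":"array"},"newtons":{"type":"number"}},"required":["commands"]}

```bash
mkdir -p pics; python3 - <<'E'
from plant import manip
import cv2,numpy as np
for n in("scene","top"):
    c=manip.capture(n); cv2.imwrite(f"pics/{n}0.png",c["pixels"]); np.savez(f"{n}0.npz",**c)
    print(n,c["K"].round(1).tolist(),c["world_to_cam"].round(3).tolist())
print(manip.sense())
E
```

```text
scene [[452.6, 0.0, 253.2], [0.0, 452.6, 185.9], [0.0, 0.0, 1.0]] [[-0.703, 0.711, -0.008, 0.459], [0.524, 0.51, -0.682, -0.232], [-0.481, -0.484, -0.731, 1.639], [0.0, 0.0, 0.0, 1.0]]
top [[483.1, 0.0, 260.4], [0.0, 483.1, 195.0], [0.0, 0.0, 1.0]] [[0.029, -1.0, 0.001, 0.003], [-0.998, -0.029, -0.061, 0.635], [0.061, 0.001, -0.998, 1.461], [0.0, 0.0, 0.0, 1.0]]
{'t': 0.1, 'q': array([ 1.25940235e+00,  1.24437964e-01,  1.65154549e+00, -1.64908201e-05,
        1.36748797e+00, -8.26072430e-02]), 'qd': array([-0.001081  , -0.00113141, -0.00458539, -0.00070371, -0.00121481,
       -0.00100616]), 'tau': array([ 6.21763957e-04, -4.18885767e+01, -3.61094213e+01,  7.76210264e-02,
        4.62289271e-02, -6.79315326e-05]), 'tcp_pos': array([0.14727567, 0.63249679, 0.21350645]), 'eef_rot': array([-1.57267002e+00,  1.38933185e-04, -2.28783516e-01]), 'force': array([ 0.11722899,  0.08224782, -0.5022341 ]), 'wrist_torque': array([ 0.01936897,  0.00775121, -0.02256167]), 'width': 0.0950413328168969}
```

View pics/scene0.png

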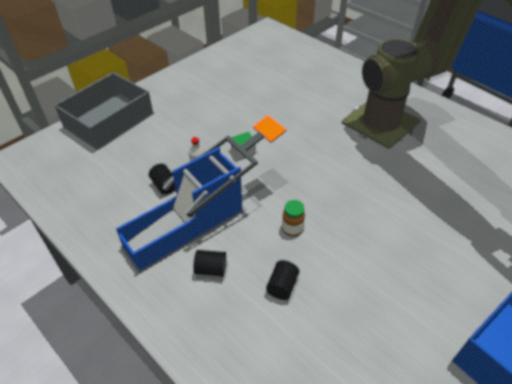

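View pics/top0.png

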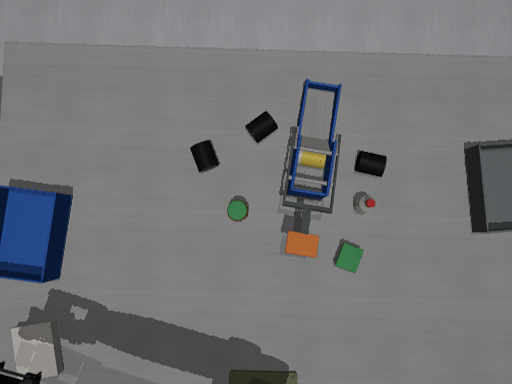

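The top view shows the orange paddle at about (302,244), the yellow tub in the dispenser at (313,159), and the tray end at (322,86). The tub-shaped look-alikes are the black ones at (262,127), (205,156) and (371,163). The one meant is the yellow one behind the lid. The food box at (350,256) stands close to the paddle. Next I'll measure and take an enlarged crop.

```bash
cat > h.py <<'E'
import numpy as np,cv2
def pts(c,mask):
    v,u=np.nonzero(mask&(c["depth"]>0)); z=c["depth"][v,u]; K=c["K"]
    p=np.stack([(u-K[0,2])/K[0,0]*z,(v-K[1,2])/K[1,1]*z,z,np.ones_like(z)])
    return (np.linalg.inv(c["world_to_cam"])@p)[:3].T
def hsv(c,lo,hi): return cv2.inRange(cv2.cvtColor(c["pixels"],cv2.COLOR_BGR2HSV),lo,hi)>0
E
python3 - <<'E'
from h import *
for n in("top","scene"):
    c=dict(np.load(n+"0.npz"))
    for nm,lo,hi in(("orange",(5,180,120),(16,255,255)),("yellow",(20,120,80),(34,255,255)),("blue",(105,150,60),(125,255,255)),("green",(50,120,60),(80,255,255))):
        m=hsv(c,lo,hi); 
        if n=="top": m[:,:190]=0; m[300:]=0
        else: m[:100]=0; m[:,:100]=0;m[:,330:]=0
        k,l,st,ce=cv2.connectedComponentsWithStats(m.astype(np.uint8))
        for i in range(1,k):
            if st[i,4]<40: continue
            mm=cv2.erode((l==i).astype(np.uint8),np.ones((3,3)))>0 if nm!="blue" else l==i
            p=pts(c,mm)
            if len(p)<5: continue
            q=(l==i); r=cv2.minAreaRect(p[:,:2].astype(np.float32))
            w=np.linalg.svd(p-p.mean(0))[2][2] if len(p)<3000 else 0
            print(n,nm,ce[i].round(),st[i,4],p.mean(0).round(4),np.median(p,0).round(4),p.min(0).round(3),p.max(0).round(3),"rect",np.round(r[0],4),np.round(r[1],3),round(r[2],1),"n",np.round(w,3))
c=np.load("top0.npz")["pixels"]
cv2.imwrite("pics/topcrop.png",cv2.resize(c[70:290,220:420],None,fx=2.7,fy=2.7,interpolation=cv2.INTER_CUBIC))
E
```

```text
top orange [301. 244.] 637 [ 0.4994 -0.0882  0.2192] [ 0.4999 -0.0863  0.2191] [ 0.469 -0.129  0.208] [ 0.525 -0.052  0.231] rect [ 0.4974 -0.09  ] [0.075 0.05 ] 81.7 n [-0.261  0.032 -0.965]
top yellow [313. 159.] 328 [ 0.7355 -0.1257  0.1224] [ 0.7359 -0.1261  0.1237] [ 0.718 -0.157  0.107] [ 0.755 -0.094  0.135] rect [ 0.7359 -0.1259] [0.061 0.031] 81.7 n [-0.475  0.074  0.877]
top blue [315. 139.] 971 [ 0.7987 -0.1313  0.1238] [ 0.7863 -0.1324  0.0936] [ 0.628 -0.205  0.025] [ 0.98  -0.058  0.194] rect [ 0.8048 -0.1326] [0.105 0.346] 82.2 n [-0.336  0.047 -0.941]
top green [237. 210.] 270 [0.5854 0.0898 0.094 ] [0.5851 0.0893 0.0938] [0.564 0.068 0.087] [0.608 0.112 0.103] rect [0.5848 0.0902] [0.044 0.043] 46.7 n [ 0.011 -0.001 -1.   ]
top green [349. 257.] 499 [ 0.4552 -0.2467  0.0524] [ 0.4555 -0.247   0.0522] [ 0.418 -0.282  0.044] [ 0.491 -0.211  0.063] rect [ 0.4553 -0.2472] [0.056 0.063] 70.6 n [-0.008 -0.019  1.   ]
scene orange [269. 128.] 395 [ 0.501  -0.0845  0.2205] [ 0.5015 -0.0834  0.2205] [ 0.478 -0.122  0.211] [ 0.526 -0.049  0.229] rect [ 0.5013 -0.0852] [0.075 0.044] 82.1 n [ 0.249 -0.04   0.968]
scene blue [206. 172.] 1236 [ 0.7006 -0.1341  0.1555] [ 0.6965 -0.1577  0.1658] [ 0.633 -0.269  0.01 ] [ 0.796 -0.055  0.192] rect [ 0.7078 -0.1639] [0.203 0.151] 82.6 n [ 0.201  0.424 -0.883]
scene blue [180. 225.] 3206 [ 0.8312 -0.1035  0.0635] [ 0.8425 -0.0851  0.0632] [ 0.647 -0.2    0.008] [ 0.983 -0.054  0.146] rect [ 0.809  -0.1275] [0.107 0.34 ] 82.0 n 0
scene green [242. 138.] 125 [ 0.4531 -0.2501  0.054 ] [ 0.4549 -0.2491  0.054 ] [ 0.426 -0.267  0.049] [ 0.475 -0.236  0.058] rect [ 0.4518 -0.2461] [0.031 0.047] 71.5 n [ 0.028  0.041 -0.999]
scene green [294. 208.] 249 [0.5915 0.096  0.0959] [0.592  0.0965 0.096 ] [0.568 0.073 0.089] [0.614 0.119 0.101] rect [0.59   0.0946] [0.045 0.043] 26.2 n [0.022 0.011 1.   ]
```

View pics/topcrop.png

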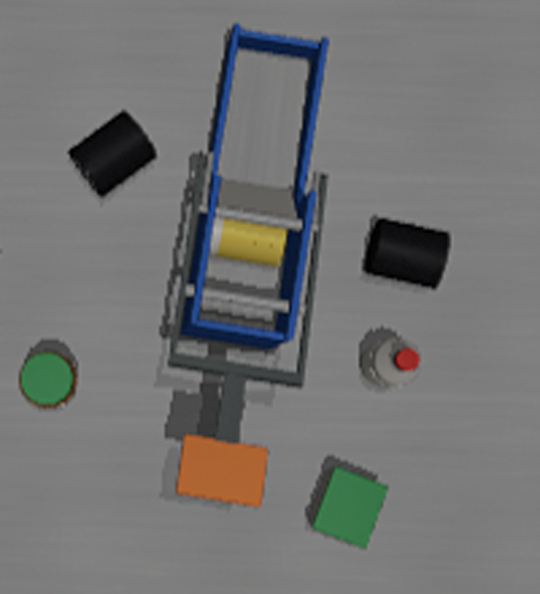

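The paddle centre is at about (0.500, -0.087, 0.220) and the dispenser's yaw is about -8°. I'll go above the paddle with the fingers shut, at z of about 0.30, and turn the tool -5° about y (yaw +5°).

{"op": "carry_out", "data": {
  "commands": [
    {"xyz":[0,-0.06,0],"turn":[0,0,0],"grip":-1},
    {"xyz":[0,-0.09,0],"turn":[0,0,0],"grip":-1},
    {"xyz":[0.036,-0.09,-0.044],"turn":[0,0,0],"grip":-1},
    {"xyz":[0.072,-0.09,-0.089],"turn":[0,0,0],"grip":-1},
    {"xyz":[0.109,-0.09,-0.133],"turn":[0,0,0],"grip":-1},
    {"xyz":[0.145,-0.09,-0.177],"turn":[0,-1,0],"grip":-1},
    {"xyz":[0.181,-0.09,-0.222],"turn":[0,-1,0],"grip":-1},
    {"xyz":[0.217,-0.09,-0.266],"turn":[0,-2,0],"grip":-1},
    {"xyz":[0.253,-0.09,-0.31],"turn":[0,-2,0],"grip":-1},
    {"xyz":[0.29,-0.09,-0.355],"turn":[0,-3,0],"grip":-1},
    {"xyz":[0.326,-0.09,-0.399],"turn":[0,-3,0],"grip":-1},
    {"xyz":[0.362,-0.09,-0.443],"turn":[0,-4,0],"grip":-1},
    {"xyz":[0.398,-0.09,-0.488],"turn":[0,-4,0],"grip":-1},
    {"xyz":[0.434,-0.09,-0.532],"turn":[0,-5,0],"grip":-1},
    {"xyz":[0.471,-0.09,-0.577],"turn":[0,-5,0],"grip":-1},
    {"xyz":[0.49,-0.09,-0.6],"turn":[0,-5,0],"grip":-1},
    {"xyz":[0.507,-0.09,-0.621],"turn":[0,-5,0],"grip":-1},
    {"xyz":[0.507,-0.09,-0.621],"turn":[0,-5,0],"grip":-1},
    {"xyz":[0.507,-0.09,-0.621],"turn":[0,-5,0],"grip":-1}
  ]
}}

```text
t: 2.48
tcp_pos: [0.5, -0.0862, 0.3043]
eef_rot: [-1.57, 0.001, -0.141]
force: [-0.4, 0.2, 0.6]
width: 0.0004
```

```bash
python3 - <<'E'
from h import *
from plant import manip
print(manip.sense())
for n in ("scene","top"):
    c=manip.capture(n);p=c["pixels"]
    cv2.imwrite(f"pics/{n}1.png",cv2.resize(p[60:290,90:330] if n=="scene" else p[70:290,200:420],None,fx=2.5,fy=2.5,interpolation=cv2.INTER_CUBIC))
E
```

```text
{'t': 2.475, 'q': array([-2.76837643e-01, -2.36807342e-01,  1.84705745e+00,  3.94863537e-04,
        1.53233515e+00, -1.70624049e+00]), 'qd': array([ 0.01299293, -0.01203327,  0.00204193, -0.00153076, -0.00041901,
       -0.00225405]), 'tau': array([-5.13706058e-01, -2.57953191e+01, -3.72012663e+01, -6.74694381e-02,
        6.42249850e-02,  1.72049040e-04]), 'tcp_pos': array([ 0.49999841, -0.08622487,  0.30425871]), 'eef_rot': array([-1.57027135e+00,  9.30242641e-04, -1.41408613e-01]), 'force': array([-0.38743177,  0.17215203,  0.61360192]), 'wrist_torque': array([ 0.014516  , -0.02832883, -0.04322723]), 'width': 0.00039450460736250605}
```

View pics/scene1.png

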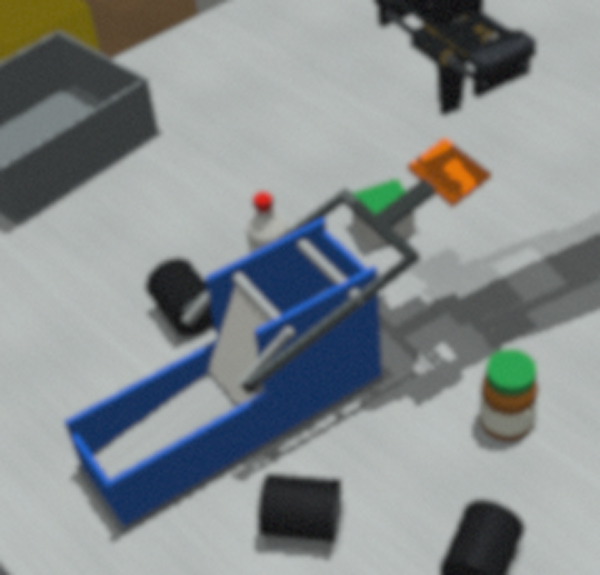

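View pics/top1.png

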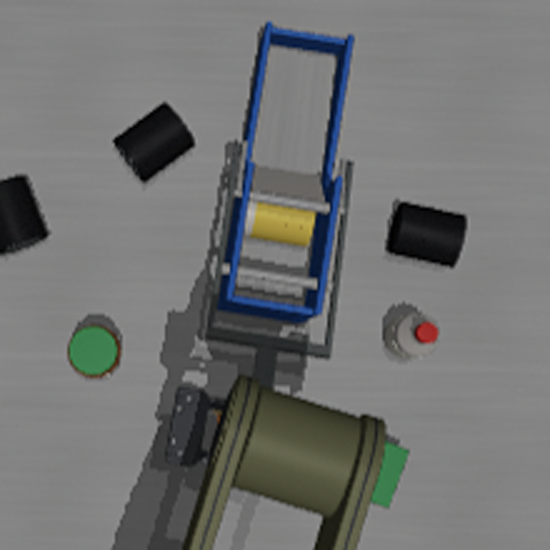

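The fingertip is above the paddle (crop: finger tip at (448,108), paddle at (450,172)). The tub at (282,224) is still behind the lid. Descending and starting the press.

{"op": "carry_out", "data": {
  "commands": [
    {"xyz":[0,0.02,0],"turn":[0,0,0],"grip":-1},
    {"xyz":[0,0.04,0],"turn":[0,0,0],"grip":-1},
    {"xyz":[0,0.06,0],"turn":[0,0,0],"grip":-1},
    {"xyz":[0,0.07,0],"turn":[0,0,0],"grip":-1},
    {"xyz":[0,0.075,0],"turn":[0,0,0],"grip":-1},
    {"xyz":[0,0.08,0],"turn":[0,0,0],"grip":-1},
    {"xyz":[0,0.085,0],"turn":[0,0,0],"grip":-1},
    {"xyz":[0,0.09,0],"turn":[0,0,0],"grip":-1},
    {"xyz":[0,0.095,0],"turn":[0,0,0],"grip":-1},
    {"xyz":[0,0.1,0],"turn":[0,0,0],"grip":-1},
    {"xyz":[0,0.105,0],"turn":[0,0,0],"grip":-1},
    {"xyz":[0,0.11,0],"turn":[0,0,0],"grip":-1}
  ]
}}

```text
t: 4.08
tcp_pos: [0.5002, -0.0868, 0.1943]
eef_rot: [-1.571, 0.0, -0.142]
force: [-3.3, -0.3, 4.2]
width: 0.0005
```

```bash
python3 - <<'E'
from h import *
from plant import manip
c=manip.capture("scene");p=c["pixels"]
cv2.imwrite(f"pics/scene2.png",cv2.resize(p[60:290,90:330],None,fx=2.5,fy=2.5,interpolation=cv2.INTER_CUBIC))
E
```

```text
(no output)
```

View pics/scene2.png

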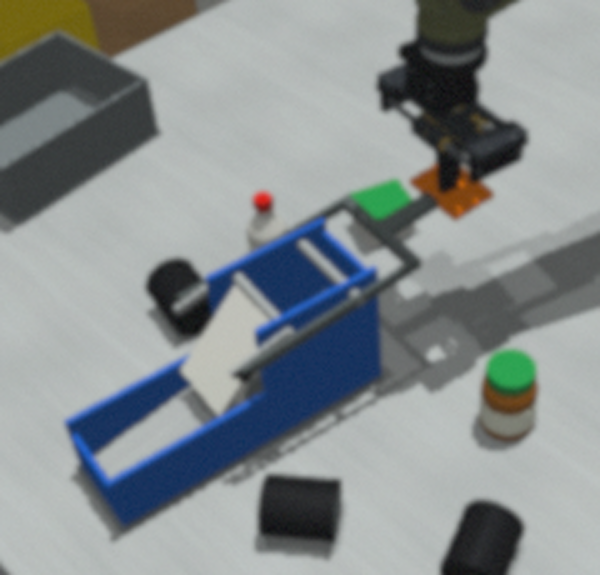

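The fingertip at (450,185) is on the paddle and the lid at (225,350) is starting to lift. Pressing on.

{"op": "carry_out", "data": {
  "commands": [
    {"xyz":[0,0.005,0],"turn":[0,0,0],"grip":-1},
    {"xyz":[0,0.01,0],"turn":[0,0,0],"grip":-1},
    {"xyz":[0,0.015,0],"turn":[0,0,0],"grip":-1},
    {"xyz":[0,0.02,0],"turn":[0,0,0],"grip":-1},
    {"xyz":[0,0.025,0],"turn":[0,0,0],"grip":-1},
    {"xyz":[0,0.03,0],"turn":[0,0,0],"grip":-1},
    {"xyz":[0,0.035,0],"turn":[0,0,0],"grip":-1},
    {"xyz":[0,0.04,0],"turn":[0,0,0],"grip":-1},
    {"xyz":[0,0.045,0],"turn":[0,0,0],"grip":-1},
    {"xyz":[0,0.05,0],"turn":[0,0,0],"grip":-1},
    {"xyz":[0,0.054,0],"turn":[0,0,0],"grip":-1},
    {"xyz":[0,0.057,0],"turn":[0,0,0],"grip":-1},
    {"xyz":[0,0.057,0],"turn":[0,0,0],"grip":-1}
  ]
}}

```text
t: 5.75
tcp_pos: [0.5029, -0.0871, 0.1394]
eef_rot: [-1.571, -0.007, -0.142]
force: [1.2, 0.0, 8.6]
width: 0.0008
```

{"op": "carry_out", "data": {
  "commands": [
    {"xyz":[0,0.001,0],"turn":[0,0,0],"grip":-1},
    {"xyz":[0,0.002,0],"turn":[0,0,0],"grip":-1},
    {"xyz":[0,0.003,0],"turn":[0,0,0],"grip":-1},
    {"xyz":[0,0.003,0],"turn":[0,0,0],"grip":-1}
  ]
}}

```text
t: 6.25
tcp_pos: [0.5034, -0.0872, 0.1369]
eef_rot: [-1.571, -0.008, -0.142]
force: [1.4, -0.2, 7.7]
width: 0.0005
```

{"op": "carry_out", "data": {
  "commands": [
    {"xyz":[0,0.001,0],"turn":[0,0,0],"grip":-1},
    {"xyz":[0,0.002,0],"turn":[0,0,0],"grip":-1},
    {"xyz":[0,0.003,0],"turn":[0,0,0],"grip":-1},
    {"xyz":[0,0.003,0],"turn":[0,0,0],"grip":-1}
  ]
}}

```text
t: 6.75
tcp_pos: [0.5038, -0.0873, 0.1356]
eef_rot: [-1.571, -0.009, -0.142]
force: [-1.8, 1.0, 13.6]
width: 0.0004
```

```bash
python3 - <<'E'
from h import *
from plant import manip
c=manip.capture("scene");p=c["pixels"]
cv2.imwrite(f"pics/scene3.png",cv2.resize(p[60:290,90:330],None,fx=2.5,fy=2.5,interpolation=cv2.INTER_CUBIC))
E
```

```text
(no output)
```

View pics/scene3.png

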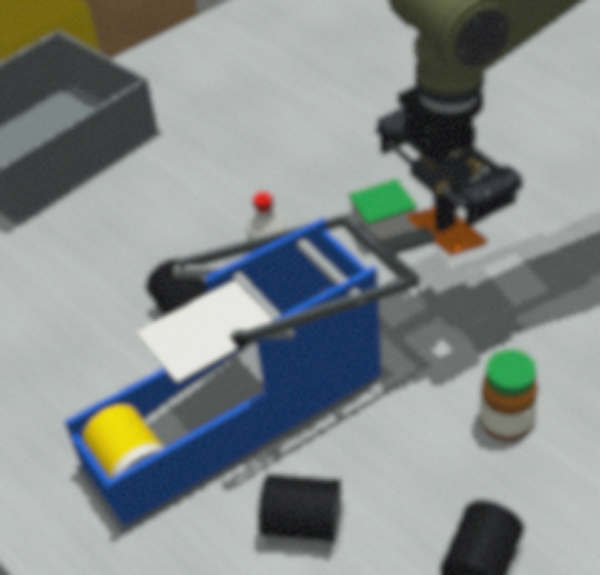

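The tub has rolled to the tray's end wall (115,440) and the lid at (210,330) is nearly level. Force has risen to 13.6 N with little travel, which suggests the stop. I'll press slightly more to confirm it, then hold.

{"op": "carry_out", "data": {
  "commands": [
    {"xyz":[0,0.001,0],"turn":[0,0,0],"grip":-1},
    {"xyz":[0,0.0015,0],"turn":[0,0,0],"grip":-1},
    {"xyz":[0,0.0015,0],"turn":[0,0,0],"grip":-1},
    {"xyz":[0,0.0015,0],"turn":[0,0,0],"grip":-1},
    {"xyz":[0,0.0015,0],"turn":[0,0,0],"grip":-1},
    {"xyz":[0,0.0015,0],"turn":[0,0,0],"grip":-1},
    {"xyz":[0,0.0015,0],"turn":[0,0,0],"grip":-1},
    {"xyz":[0,0.0015,0],"turn":[0,0,0],"grip":-1}
  ]
}}

```text
t: 7.8
tcp_pos: [0.5039, -0.0873, 0.1354]
eef_rot: [-1.571, -0.009, -0.142]
force: [-5.2, 2.6, 20.8]
width: 0.0005
```

```bash
cat > tub.py <<'E'
from h import *
from plant import manip
c=manip.capture("scene");m=hsv(c,(20,120,80),(34,255,255));m[:200]=0
p=pts(c,m);print(manip.sense()["t"],manip.sense()["force"],len(p),p.mean(0).round(4))
lid=cv2.inRange(c["pixels"][60:290,90:330],(170,170,170),(255,255,255))
E
python3 tub.py
```

```text
7.85 [-5.21148707  1.97231586 20.81895459] 460 [ 0.9345 -0.147   0.0853]
```

{"op": "carry_out", "data": {
  "commands": [
    {"xyz":[0,0,0],"turn":[0,0,0],"grip":-1},
    {"xyz":[0,0,0],"turn":[0,0,0],"grip":-1},
    {"xyz":[0,0,0],"turn":[0,0,0],"grip":-1},
    {"xyz":[0,0,0],"turn":[0,0,0],"grip":-1}
  ]
}}

```text
t: 8.35
tcp_pos: [0.5039, -0.0873, 0.1354]
eef_rot: [-1.571, -0.009, -0.141]
force: [-4.9, 2.0, 21.6]
width: 0.0004
```

```bash
python3 tub.py
```

```text
8.4 [-4.90086281  2.50402799 22.47842865] 458 [ 0.9368 -0.1488  0.0853]
```

It's at the hard stop: 21 N and no further travel. The tub's mean position shifted about 2 mm between readings, so I'll hold a bit longer and measure again.

{"op": "carry_out", "data": {
  "commands": [
    {"xyz":[0,0,0],"turn":[0,0,0],"grip":-1},
    {"xyz":[0,0,0],"turn":[0,0,0],"grip":-1},
    {"xyz":[0,0,0],"turn":[0,0,0],"grip":-1},
    {"xyz":[0,0,0],"turn":[0,0,0],"grip":-1},
    {"xyz":[0,0,0],"turn":[0,0,0],"grip":-1},
    {"xyz":[0,0,0],"turn":[0,0,0],"grip":-1},
    {"xyz":[0,0,0],"turn":[0,0,0],"grip":-1},
    {"xyz":[0,0,0],"turn":[0,0,0],"grip":-1}
  ]
}}

```text
t: 9.4
tcp_pos: [0.5039, -0.0873, 0.1354]
eef_rot: [-1.571, -0.009, -0.142]
force: [-5.7, 1.3, 21.2]
width: 0.0001
```

```bash
python3 tub.py;python3 tub.py
```

```text
9.45 [-6.10704571  1.94731203 20.41482187] 454 [ 0.9375 -0.1492  0.0854]
9.5 [-5.69353779  2.40473407 21.73475208] 459 [ 0.9338 -0.1466  0.0852]
```

The tub is at rest; the 2 mm is measurement noise. Easing up at about 24 mm/s.

{"op": "carry_out", "data": {
  "commands": [
    {"xyz":[0,-0.002,0],"turn":[0,0,0],"grip":-1},
    {"xyz":[0,-0.005,0],"turn":[0,0,0],"grip":-1},
    {"xyz":[0,-0.008,0],"turn":[0,0,0],"grip":-1},
    {"xyz":[0,-0.011,0],"turn":[0,0,0],"grip":-1},
    {"xyz":[0,-0.014,0],"turn":[0,0,0],"grip":-1},
    {"xyz":[0,-0.017,0],"turn":[0,0,0],"grip":-1},
    {"xyz":[0,-0.02,0],"turn":[0,0,0],"grip":-1},
    {"xyz":[0,-0.023,0],"turn":[0,0,0],"grip":-1},
    {"xyz":[0,-0.026,0],"turn":[0,0,0],"grip":-1},
    {"xyz":[0,-0.029,0],"turn":[0,0,0],"grip":-1},
    {"xyz":[0,-0.032,0],"turn":[0,0,0],"grip":-1},
    {"xyz":[0,-0.035,0],"turn":[0,0,0],"grip":-1},
    {"xyz":[0,-0.038,0],"turn":[0,0,0],"grip":-1},
    {"xyz":[0,-0.041,0],"turn":[0,0,0],"grip":-1},
    {"xyz":[0,-0.044,0],"turn":[0,0,0],"grip":-1},
    {"xyz":[0,-0.047,0],"turn":[0,0,0],"grip":-1},
    {"xyz":[0,-0.05,0],"turn":[0,0,0],"grip":-1},
    {"xyz":[0,-0.053,0],"turn":[0,0,0],"grip":-1},
    {"xyz":[0,-0.056,0],"turn":[0,0,0],"grip":-1},
    {"xyz":[0,-0.059,0],"turn":[0,0,0],"grip":-1}
  ]
}}

```text
t: 12.0
tcp_pos: [0.501, -0.0868, 0.1896]
eef_rot: [-1.571, -0.002, -0.142]
force: [-0.5, 0.8, 4.0]
width: 0.0005
```

{"op": "carry_out", "data": {
  "commands": [
    {"xyz":[0,-0.002,0],"turn":[0,0,0],"grip":-1},
    {"xyz":[0,-0.004,0],"turn":[0,0,0],"grip":-1},
    {"xyz":[0,-0.006,0],"turn":[0,0,0],"grip":-1},
    {"xyz":[0,-0.008,0],"turn":[0,0,0],"grip":-1},
    {"xyz":[0,-0.01,0],"turn":[0,0,0],"grip":-1},
    {"xyz":[0,-0.012,0],"turn":[0,0,0],"grip":-1},
    {"xyz":[0,-0.014,0],"turn":[0,0,0],"grip":-1},
    {"xyz":[0,-0.016,0],"turn":[0,0,0],"grip":-1},
    {"xyz":[0,-0.018,0],"turn":[0,0,0],"grip":-1},
    {"xyz":[0,-0.02,0],"turn":[0,0,0],"grip":-1},
    {"xyz":[0,-0.022,0],"turn":[0,0,0],"grip":-1},
    {"xyz":[0,-0.024,0],"turn":[0,0,0],"grip":-1},
    {"xyz":[0,-0.025,0],"turn":[0,0,0],"grip":-1}
  ]
}}

```text
t: 13.62
tcp_pos: [0.5004, -0.0867, 0.2142]
eef_rot: [-1.571, 0.0, -0.142]
force: [2.8, -0.5, 2.6]
width: 0.0002
```

{"op": "carry_out", "data": {
  "commands": [
    {"xyz":[0,-0.001,0],"turn":[0,0,0],"grip":-1},
    {"xyz":[0,-0.002,0],"turn":[0,0,0],"grip":-1},
    {"xyz":[0,-0.003,0],"turn":[0,0,0],"grip":-1},
    {"xyz":[0,-0.004,0],"turn":[0,0,0],"grip":-1},
    {"xyz":[0,-0.005,0],"turn":[0,0,0],"grip":-1},
    {"xyz":[0,-0.006,0],"turn":[0,0,0],"grip":-1},
    {"xyz":[0,-0.007,0],"turn":[0,0,0],"grip":-1},
    {"xyz":[0,-0.008,0],"turn":[0,0,0],"grip":-1},
    {"xyz":[0,-0.009,0],"turn":[0,0,0],"grip":-1},
    {"xyz":[0,-0.01,0],"turn":[0,0,0],"grip":-1},
    {"xyz":[0,-0.011,0],"turn":[0,0,0],"grip":-1},
    {"xyz":[0,-0.012,0],"turn":[0,0,0],"grip":-1},
    {"xyz":[0,-0.013,0],"turn":[0,0,0],"grip":-1},
    {"xyz":[0,-0.014,0],"turn":[0,0,0],"grip":-1},
    {"xyz":[0,-0.016,0],"turn":[0,0,0],"grip":-1}
  ]
}}

```text
t: 15.5
tcp_pos: [0.5003, -0.0868, 0.2302]
eef_rot: [-1.571, 0.0, -0.142]
force: [-0.3, 0.6, 0.3]
width: 0.0005
```

{"op": "carry_out", "data": {
  "commands": [
    {"xyz":[0,-0.01,0],"turn":[0,0,0],"grip":-1},
    {"xyz":[0,-0.03,0],"turn":[0,0,0],"grip":-1},
    {"xyz":[0,-0.06,0],"turn":[0,0,0],"grip":-1},
    {"xyz":[0,-0.09,0],"turn":[0,0,0],"grip":-1},
    {"xyz":[0,-0.1,0],"turn":[0,0,0],"grip":-1},
    {"xyz":[-0.03,-0.1,0],"turn":[0,0,0],"grip":-1},
    {"xyz":[-0.06,-0.1,0],"turn":[0,0,0],"grip":-1},
    {"xyz":[-0.08,-0.1,0],"turn":[0,0,0],"grip":-1},
    {"xyz":[-0.08,-0.1,0],"turn":[0,0,0],"grip":-1},
    {"xyz":[-0.08,-0.1,0],"turn":[0,0,0],"grip":-1}
  ]
}}

```text
t: 16.75
tcp_pos: [0.4215, -0.0755, 0.3301]
eef_rot: [-1.571, -0.0, -0.142]
force: [-0.3, -0.1, -0.8]
width: 0.0006
```

```bash
python3 tub.py; python3 - <<'E'
from h import *
from plant import manip
c=manip.capture("scene");p=c["pixels"]
m=hsv(c,(5,180,120),(16,255,255));m[:100]=0;m[:,:100]=0;m[:,330:]=0
q=pts(c,m);print("paddle",q.mean(0).round(4),q.min(0).round(3),q.max(0).round(3))
cv2.imwrite(f"pics/scene4.png",cv2.resize(p[60:290,90:330],None,fx=2.5,fy=2.5,interpolation=cv2.INTER_CUBIC))
E
```

```text
16.8 [-0.6030131   0.19239958  0.74879721] 451 [ 0.937  -0.1489  0.0854]
paddle [ 0.5017 -0.0845  0.2204] [ 0.471 -0.124  0.209] [ 0.53  -0.048  0.229]
```

View pics/scene4.png

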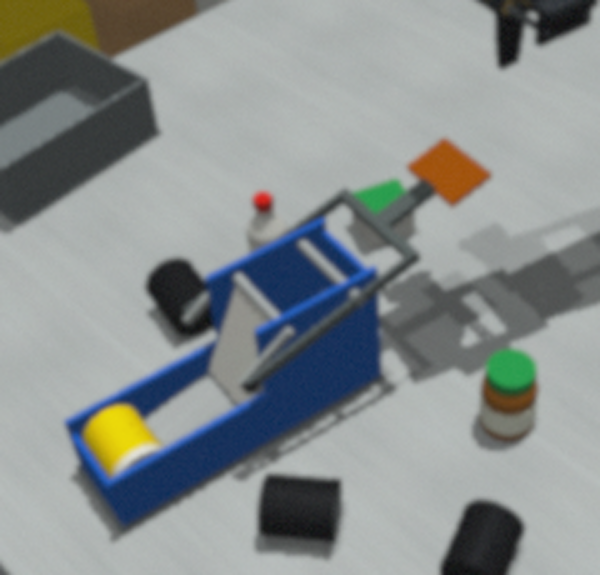

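The lid at (235,345) is shut, the paddle at (450,172) is back at rest height, and the tub at (120,440) lies in the tray. The bottle, jar and box stand where they were, and the arm is clear.

```bash
python3 -c "
from plant import manip
print(manip.job_done())"
```

```text
the job is handed in; nothing more can be done
None
```

The yellow tub is out and at rest against the catch tray's end wall, the lid is shut, and the job was handed in at about 17 s.

- **Press:** I pushed the lever down to its hard stop with the shut fingertips. The force levelled off at about 21 N with no further travel. I held it there for about 2.5 s, and the tub's position stayed constant to within 2–4 mm of camera noise.
- **Release:** I eased the lever up over about 5–6 s, keeping light contact until the paddle was at rest, then backed the arm off.
- **Last checks:** The paddle measured z = 0.220 m, its rest height. The last picture shows the lid shut and the bottle, jar and box standing where they were, judged by eye. The force on the tool was about zero, and no check failed or disagreed.

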